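Clear the repair desk: cell, chargers and screwdrivers to their holders

TASK

Sort the handful left on the desk after a phone repair. First lay the loose phone battery flat in the single-pocket tray, before anything else is moved, so that no metal tool can fall on it; then lay the two wall chargers squarely in the two-bay tray, one in each bay, right way up, and the two screwdrivers in the rest, one in each notch pair with the handle level across both combs. Leave the marker and the tweezers lying where they are.

Things in the scene. Friction and masses are not known exactly. Their poses are not given: they have to be found in the camera images.
- cell: black phone battery with a small orange flex tail at one end, 107 x 38 x 9 mm, lying flat. Origin: centre of the underside of the whole, tail included; x runs along it towards the tail, z up. The firm body is 90 mm long (x = -54 to 36 mm), 38 mm wide along y and 8 mm thick: grasp it across the 38 mm
- charger_a: white wall charger with a USB socket and two round metal prongs, 66 x 41 x 28 mm, lying flat; one of two alike. Origin: centre of the underside of the whole, prongs included; x runs towards the prongs, z up. Its solid body is 46 mm long (x = -32 to 14 mm), 40 mm wide along y, 28 mm high
- charger_b: white wall charger with a USB socket and two round metal prongs, 66 x 41 x 28 mm, lying flat; one of two alike. Origin: centre of the underside of the whole, prongs included; x runs towards the prongs, z up. Its solid body is 46 mm long (x = -32 to 14 mm), 40 mm wide along y, 28 mm high
- driver_a: precision screwdriver with a red handle, 134 mm long, lying flat; the handle is 79 mm long, 14 mm wide and 14 mm high, the rest is a thin steel blade. Origin: centre of the underside of the whole tool; its y axis runs along the tool towards the blade tip, z up. Middle of the handle (also about its centre of mass): y = -27 mm
- driver_b: precision screwdriver with a teal handle, 124 mm long, lying flat; the handle is 79 mm long, 14 mm wide and 14 mm high, the rest is a thin steel blade. Origin: centre of the underside of the whole tool; its y axis runs along the tool towards the blade tip, z up. Middle of the handle (also about its centre of mass): y = -22 mm
- cell_nest: fixed grey battery tray, 78 x 146 mm, with one pocket, 56 mm along x, 124 mm along y, dark floor. Origin: centre of the underside, below the pocket's centre; z up. Floor 4 mm, walls (4 mm thick) 13 mm above the desk; both long walls are cut away for 60 mm in the middle: fingers can reach down to the floor. The battery lies lengthwise along y, either way round
- charger_tray: fixed grey tray, 80 x 190 mm, two bays end to end, each 59 mm along x, 84 mm along y, dark floors. Origin: centre of the underside; z up. Bay centres at y = +44 and -44 mm. Floors 4 mm, walls (4 mm thick) 13 mm above the desk; long walls cut away for 56 mm at each bay's middle: fingers can reach the floor. A charger lies lengthwise along y, prongs either way; either charger in either bay
- driver_rest: fixed grey rest: base 76 x 126 x 6 mm, two upright combs 8 mm thick at x = -27 and +27 mm, 46 mm clear between for fingers. Each has notches at y = +30 and -30 mm, 30 mm wide; flat floors 22 mm, comb tops 36 mm above the desk. Origin: centre of the underside; z up. A driver lies along x, handle's middle at x = 0, on both combs, blade either way; either driver in either notch pair
- marker: thick white felt marker with red ends, 140 mm long, 16 mm wide, lying flat; y runs along it; origin: centre of its underside. Not to be moved
- tweezers: fine steel tweezers, 128 x 16 x 9 mm, lying flat; y runs along them; origin: centre of the underside. Not to be moved

How it is judged:
By the outcome, as a careful person would: the job done as asked, in the order asked, and still so for the second after the job is handed in, with the robot touching nothing.
It also fails if it takes over 109 s, if anything falls off the work surface, if the arm or the gripper's body presses on something with over 40 N, if the wrist force passes 120 N, or if a joint passes its speed limit or range.

ROBOT

A 6-joint arm with a two-finger parallel gripper is mounted at the origin on a cart in front of the work surface, level with it; the furniture and walls round the work are solid. World frame = base frame: x ahead of the robot, y to its left, z up, the work surface at z = 0. Lengths are in mm, angles in rad, forces in N, time in s.
With the tool pointing down it reaches from about 350 to 875 mm from the base axis. Payload 4.2 kg.
Tool frame: the origin (TCP) lies midway between the tips of the shut fingers; the grasp point (between the pads) lies 19 mm behind it; z points along the fingers, y is the line along which they close (so a half turn about z gives the same grasp; the last joint's range is limited). The gripper opens to 85 mm and grips with 20 to 120 N. Pads are 22 mm wide; open, the fingers measure 114 mm over their backs; the gripper's body (76 mm by 85 mm) begins 54 mm behind the grasp point. The pads swing forward as they close: fully open they stand 13 mm farther back than shut.
Start: joints at [1.57, 0.385, 0.008, 0, -1.194, -0.259], TCP at [160.523, 604.013, 231.312] pointing down, gripper open.
Joint ranges: [-3.14, 3.14], [-1.21, 2.06], [-1.07, 1.41], [-3.16, 2.05], [-2.99, -0.16], [-3.1, 3.1]. Speed limits (rad/s): [2.79, 2.79, 3.14, 3.14, 3.14, 3.14].

INTERFACE

Orientations are given as a unit quaternion [x, y, z, w].
In Python, from bench import arm gives the robot as it stands. The module is installed in compiled form; this text tells all that it offers.
- The arm moves only by the shell command python3 -m handwheel 'ROWS' [OPENING]. ROWS is JSON, a list of rows, each an object of numbers: "x", "y", "z": the shift along the world's x, y, z each as a share of 20 cm, from -1 to 1; "ax", "ay", "az": the turn, a rotation vector about the world's x, y, z each as a share of 90 degrees, from -1 to 1. In form: [{"x": .., "y": .., "z": .., "ax": .., "ay": .., "az": ..}, ...]. A call has exactly 8 rows; each row shifts and turns the commanded pose from where the row before left it; what a row does not reach is not made up. A row lasts 1/10 s, in which the tool goes at most 50 mm and 8.59 degrees, less where a joint would pass 70% of its speed; a pose out of reach is approached as far as the arm can. A call with a number of a shift or a turn outside -1 to 1 is refused whole. A call with a gripper value outside its range is refused whole. OPENING is the opening, from -1 (shut) to 1 (fully open), set as the call begins (- or left out, the last holds). The fingers move at their own pace and stop on an object; the grip force is fixed at half the most. Time passes only in rows, so rows that do not move let the fingers close, or fill a call up. It gives the time, the measured TCP pose, the force, the opening and the grip force at its end, in the units of the state.
- arm.read_state(): the state, without advancing time (a new reading comes with each control period).
- arm.get_image(name): name is "side" or "top"; returns the picture (384x512x3 uint8, red, green, blue); there is no depth.
- arm.camera_params(name): a dict with "K" (3x3 intrinsics, pixels), "position" and "orientation" of the camera in the world. Camera axes: x right, y down, z forward; pixel columns grow to the right and rows downward; lengths in mm; the calibration is good to about 2 mm. A picture is of the moment at which its call begins. camera_params takes no time and is no camera call.
- arm.job_done(): hands the job in; it is judged then, once.
The state is a dict: "clock": time; "joints": joint angles; "joint_vel": joint speeds; "joint_efforts": joint torques, N m; "position": TCP position; "ee_rot": TCP orientation; "contact_force": force on the tool from outside, world axes, zero at the start; "wrist_torque": the same for the moment, N m; "gripper_width": finger opening in mm; "grasp_force": force on a finger pad.
Only numpy, scipy, OpenCV 4.12 (cv2) and the standard library are available. Lean on these libraries where they do the work, as an engineer would, in place of code of your own. Each camera call takes 0.05 s, during which the arm holds its last target. There are 200 camera calls.

## Working session

There is one attempt and no reset: what is moved stays moved. The work goes in short steps, Python scripts to look and compute and a shell command to move; the robot and the scene stay as the last step left them, time stands still between calls to the robot, and variables do not carry over. Pictures are saved under pics/ and viewed, at most 17 in all, crops included, and the job is handed in when it is done.

```bash
mkdir -p pics; ls; python3 - <<'E'
from bench import arm
import cv2,numpy as np
np.set_printoptions(suppress=True,precision=4)
for n in("top","side"):
    im=arm.get_image(n); cv2.imwrite(f"pics/{n}0.png",im[:,:,::-1]); 
    p=arm.camera_params(n); print(n,np.array(p["K"]).tolist(),p["position"],p["orientation"])
s=arm.read_state();print({k:np.round(v,3) for k,v in s.items()})
E
```

```text
pics
top [[364.2723448806169, 0.0, 257.4491521582564], [0.0, 364.2723448806169, 193.52887804280323], [0.0, 0.0, 1.0]] [ 401.6745   82.7802 1143.4277] [-0.6996  0.7137 -0.0221  0.0246]
side [[492.42378688117185, 0.0, 254.02474093400804], [0.0, 492.42378688117185, 194.71890701668656], [0.0, 0.0, 1.0]] [  83.5932 1282.777   560.1794] [-0.1333  0.8218 -0.5455  0.0966]
{'clock': np.float64(0.1), 'joints': array([ 1.57 ,  0.385,  0.007, -0.   , -1.194, -0.259]), 'joint_vel': array([ 0.001, -0.002,  0.003,  0.   , -0.001, -0.   ]), 'joint_efforts': array([ -0.   , -39.332,  18.893,   4.198,  -0.003,   0.   ]), 'position': array([160.401, 603.514, 230.336]), 'ee_rot': array([ 0.992, -0.13 , -0.   ,  0.001]), 'contact_force': array([-0.038, -0.222,  0.261]), 'wrist_torque': array([-0.024,  0.014, -0.043]), 'grasp_force': np.float64(0.0), 'gripper_width': np.float64(85.216)}
```

View pics/top0.png

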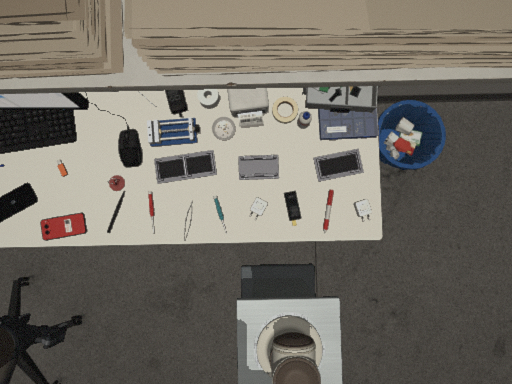

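View pics/side0.png

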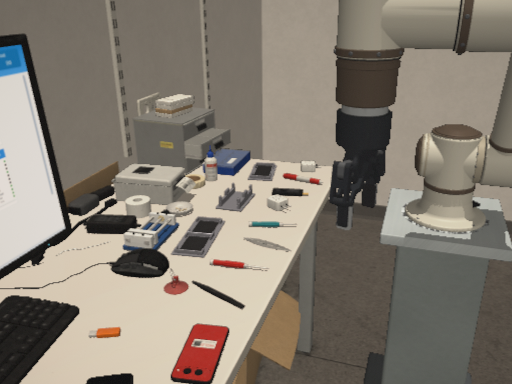

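```bash
cat > h.py <<'E'
import numpy as np,cv2
from bench import arm
from scipy.spatial.transform import Rotation as R
np.set_printoptions(suppress=True,precision=1)
C={n:arm.camera_params(n) for n in("top","side")}
def proj(n,P):
    c=C[n];q=R.from_quat(c["orientation"]).inv().apply(np.atleast_2d(P)-c["position"])@np.array(c["K"]).T
    return q[:,:2]/q[:,2:]
def ray(n,uv):
    c=C[n];uv=np.atleast_2d(np.float64(uv));d=np.c_[uv,np.ones(len(uv))]@np.linalg.inv(c["K"]).T
    return np.array(c["position"]),R.from_quat(c["orientation"]).apply(d)
def plane(n,uv,z):
    o,d=ray(n,uv);return o+d*((z-o[2])/d[:,2])[:,None]
def tri(uvt,uvs):  # closest point of two rays + gap
    o1,d1=ray("top",uvt);o2,d2=ray("side",uvs);A=np.c_[d1[0],-d2[0]]
    s=np.linalg.lstsq(A,o2-o1,rcond=None)[0];a=o1+s[0]*d1[0];b=o2+s[1]*d2[0]
    return (a+b)/2,np.linalg.norm(a-b)
def shot(n,f):
    im=arm.get_image(n)[:,:,::-1].copy();cv2.imwrite(f"pics/{f}.png",im);return im
def crop(im,f,x,y,w,h,s):
    cv2.imwrite(f"pics/{f}.png",cv2.resize(im[y:y+h,x:x+w],None,fx=s,fy=s,interpolation=cv2.INTER_CUBIC))
E
python3 - <<'E'
from h import *
for n in C: print(n,proj(n,[[0,0,0],[160,604,231],[400,0,0],[400,400,0]]).tolist())
crop(cv2.imread("pics/top0.png"),"t1",140,140,240,100,3.3)
crop(cv2.imread("pics/side0.png"),"s1",160,140,180,140,4.2)
E
```

```text
top [[288.686432056327, 348.67019460316635], [49.09582027578618, 320.27102496254986], [285.43513688047346, 217.6297579101556], [157.8124107911293, 220.16036197741013]]
side [[443.30660301717, 214.49746404504154], [355.22125714354945, 224.1494664441555], [296.88740249216755, 197.16407825411892], [251.5945316658168, 265.2119812886798]]
```

View pics/t1.png

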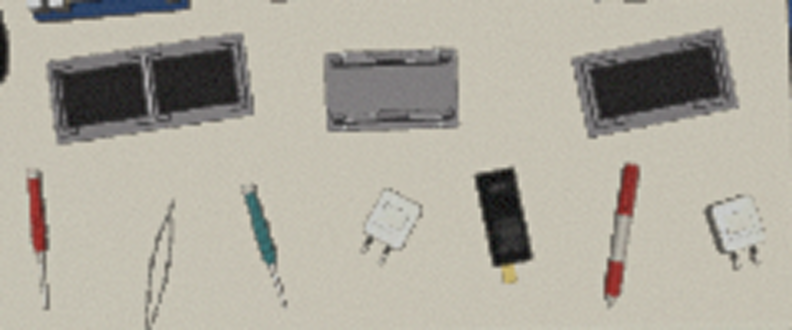

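View pics/s1.png

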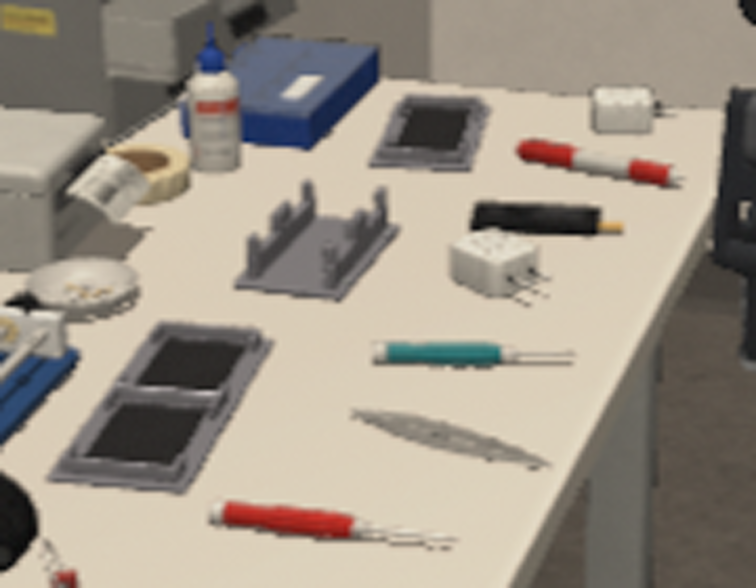

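```bash
cat > m.py <<'E'
from h import *
def blobs(n,im,lo,hi,box,amin=15):
    x,y,w,h=box;hsv=cv2.cvtColor(im,cv2.COLOR_BGR2HSV)
    m=np.zeros(im.shape[:2],np.uint8);m[y:y+h,x:x+w]=cv2.inRange(hsv,np.array(lo),np.array(hi))[y:y+h,x:x+w]
    k,l,st,ce=cv2.connectedComponentsWithStats(m)
    out=[]
    for i in range(1,k):
        if st[i,4]>=amin:
            v,u=np.nonzero(l==i);out.append((ce[i],np.c_[u,v].astype(float),st[i]))
    return out
def desc(n,b,z):
    P=plane(n,b[1],z)[:,:2];r=cv2.minAreaRect(P.astype(np.float32))
    c=P.mean(0);e,V=np.linalg.eigh(np.cov((P-c).T));a=np.degrees(np.arctan2(V[1,1],V[0,1]))%180
    return f"{n} px{b[0]} n{len(b[1])} mean{c} rect{np.array(r[0])} size{np.array(r[1])+3} ra{r[2]:.1f} pca{a:.1f}"
E
cat > a.py <<'E'
from m import *
I={n:cv2.imread(f"pics/{n}0.png") for n in C}
B={"top":(140,140,235,97),"side":(160,140,170,140)}
col={"dark":((0,0,0),(180,255,75),4),"red":((0,120,80),(8,255,255),7),"red2":((172,120,80),(180,255,255),7),"teal":((80,80,50),(100,255,255),7),
"grey":((105,5,70),(170,60,190),5),"orange":((15,110,120),(25,255,255),4),"white":((0,0,195),(180,22,255),28)}
for k,(lo,hi,z) in col.items():
    for n in C:
        for b in blobs(n,I[n],lo,hi,B[n],12): print(k,desc(n,b,z))
for n,p in(("top",[(259,205),(230,230),(258,178),(270,170),(235,160),(366,205)]),("side",[(278,202),(280,198),(200,230),(300,250),(310,165)])):
    print(n,[cv2.cvtColor(I[n],cv2.COLOR_BGR2HSV)[v,u].tolist() for u,v in p])
E
python3 a.py
```

```text
dark top px[140.4 155.7] n31 mean[604.3 453.6] rect[605.  453.3] size[57.2  6.2] ra0.1 pca0.4
dark top px[198.7 164.1] n417 mean[573.7 269.4] rect[575.6 269.8] size[60.6 81.5] ra8.4 pca100.1
dark top px[338.6 164.3] n614 mean[ 564.3 -171.2] rect[ 565.4 -172.1] size[ 57. 127.] ra10.2 pca100.2
dark top px[170.2 168.4] n433 mean[562.  359.4] rect[560.5 359.6] size[66.1 85.7] ra7.4 pca96.3
dark top px[256.2 158.6] n22 mean[587.5  87.8] rect[588.   90.1] size[44.   6.2] ra88.8 pca90.9
dark top px[292.1 205.4] n314 mean[437.7 -21.5] rect[437.6 -21.4] size[89.4 38.3] ra10.3 pca10.5
dark side px[218.6 144.5] n73 mean[ 817.1 -408.9] rect[ 819.6 -410.1] size[ 45.2 123.1] ra5.5 pca103.4
dark side px[241.5 163.1] n92 mean[ 655.3 -228.1] rect[ 655.7 -240.2] size[ 27. 229.] ra2.2 pca93.6
dark side px[201.5 160.3] n20 mean[ 800.9 -214.3] rect[ 803.5 -218.2] size[19.  69.1] ra15.1 pca101.2
dark side px[262.6 170. ] n149 mean[ 563.7 -182.1] rect[ 565.3 -182.5] size[ 54.9 101.1] ra12.4 pca105.5
dark side px[177.4 181.5] n39 mean[787.1  -3.3] rect[785.8   3.4] size[ 19.2 115.9] ra11.8 pca103.9
dark sid
[... 3683 characters left out ...]
2.5 187.1] ra1.0 pca106.4
grey side px[203.  166.7] n12 mean[ 766.8 -152.1] rect[ 762.4 -145.6] size[ 9.8 74.7] ra27.6 pca115.1
orange top px[293.8 222.2] n12 mean[385.1 -25.3] rect[385.9 -26.1] size[ 9.2 15.5] ra88.5 pca9.8
orange side px[166.5 144.4] n63 mean[1013.4 -351.9] rect[1013.1 -351.7] size[45.4 80.5] ra28.8 pca134.2
white top px[258.5 206. ] n135 mean[437.1  83.7] rect[436.6  83.9] size[38.6 44.1] ra62.2 pca147.5
white top px[363.4 207.4] n140 mean[ 426.6 -236.9] rect[ 425.8 -237.4] size[44.3 40.1] ra17.2 pca23.5
top [[38, 14, 198], [23, 23, 199], [8, 8, 130], [20, 6, 126], [24, 25, 195], [30, 14, 197]]
side [[20, 32, 214], [21, 27, 223], [8, 23, 45], [18, 41, 112], [19, 33, 187]]
```

```bash
cat > b.py <<'E'
from m import *
I={n:cv2.imread(f"pics/{n}0.png") for n in C}
for k,box,z in(("nest",(308,143,60,45),4),("rest",(232,148,52,36),6),("tray",(148,143,75,44),4)):
    for b in blobs("top",I["top"],(0,0,0),(180,255,160),box,100): print(k,desc("top",b,z))
T={"cell":((292.1,205.4),(287.2,192)),"redh":((150.8,204.9),(228.6,263.5)),"teal":((218.6,209.2),(266,223.8)),"bay+":((170.2,168.4),(194.5,242.7)),"bay-":((198.7,164.1),(205.2,226.3))}
for k,(a,b) in T.items(): print(k,*tri(a,b))
# charger corners/others seen in side
S=cv2.cvtColor(I["side"],cv2.COLOR_BGR2HSV)
for box in((262,190,35,25),(298,158,22,16)):
    for b in blobs("side",I["side"],(0,0,150),(180,18,255),box,30): print("chg",desc("side",b,14),b[2])
for box in((245,195,30,30),(350,195,30,30)):
    for b in blobs("top",I["top"],(0,0,0),(180,255,140),box,3): print("prong",desc("top",b,14))
    for b in blobs("top",I["top"],(0,0,200),(180,18,255),box,30): print("chg",desc("top",b,28))
crop(I["side"],"s2",215,170,90,55,8)
E
python3 b.py
```

```text
nest top px[338.  164.7] n1176 mean[ 562.9 -169.3] rect[ 563.1 -169.6] size[ 81.8 151.2] ra10.2 pca100.1
rest top px[258.1 166.9] n985 mean[560.9  82.3] rect[561.1  82.3] size[ 80.9 130.3] ra0.9 pca90.9
tray top px[165.8 144. ] n110 mean[640.1 373.2] rect[638.1 356.8] size[142.5  12.6] ra88.8 pca91.1
tray top px[184.9 166.4] n1558 mean[567.4 313. ] rect[567.4 312.8] size[ 85.3 194.9] ra7.3 pca97.7
cell [436.5 -21.9   3.2] 2.590458458434833
redh [447.2 419.6   7. ] 1.7289827468074623
teal [429.2 207.9   7. ] 2.4359424718952107
bay+ [559.5 357.6   8.7] 3.893328520718759
bay- [571.7 268.3   7.6] 3.2997216171483217
prong top px[251.5 212.5] n6 mean[417.9 105.7] rect[417.9 105.7] size[ 6.1 12.3] ra88.9 pca160.5
prong top px[257.  215.2] n5 mean[409.3  88.8] rect[408.9  88.5] size[7.2 9.9] ra62.3 pca144.7
prong top px[357.4 211.3] n43 mean[ 415.  -221.9] rect[ 414.  -222.5] size[66.2 15.5] ra24.6 pca23.3
prong top px[367.6 216.5] n10 mean[ 398.5 -252.9] rect[ 398.5 -252.6] size[ 6.1 18.4] ra87.7 pca177.6
```

View pics/s2.png

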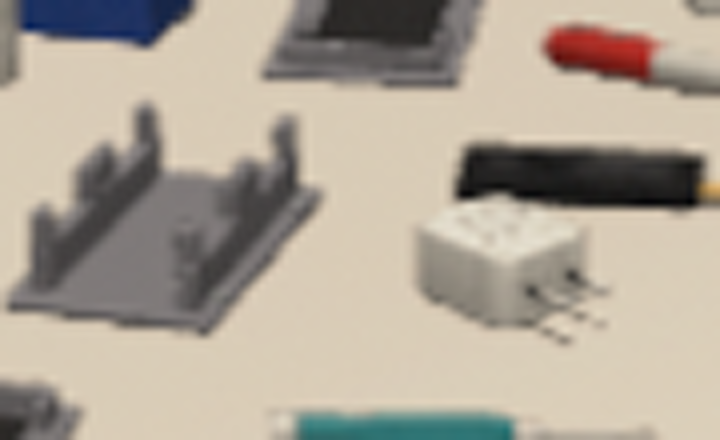

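```bash
cat > plan.py <<'E'
import sys;from h import *
# args: x y z closing_deg rows  -> per-row shares from measured pose
x,y,z,a=map(float,sys.argv[1:5]);n=int(sys.argv[5])
s=arm.read_state();p=np.array(s["position"]);r=R.from_quat(s["ee_rot"])
yv=r.apply([0,1,0]);zv=r.apply([0,0,1]);c=np.degrees(np.arctan2(yv[1],yv[0]))
d=np.array([x,y,z])-p;t=(a-c+90)%180-90
if len(sys.argv)>6:t+=float(sys.argv[6])
print("pos",p,"close%.1f"%(c%180),"tilt",np.degrees(zv[:2]),"w%.1f"%s["gripper_width"],"t%.1f"%s["clock"],"j6 %.2f"%s["joints"][5])
print("d",d,"yaw%.1f"%t,"| per row",["%.4f"%v for v in d/200/n],"az %.4f"%(t/90/n),"mm/row%.1f deg/row%.2f"%(np.linalg.norm(d)/n,abs(t)/n))
E
python3 plan.py 437.6 -21.4 120 100.4 16
```

```text
pos [160.4 603.5 230.3] close75.1 tilt [-0.  -0.1] w85.2 t0.1 j6 -0.26
d [ 277.2 -624.9 -110.3] yaw25.3 | per row ['0.0866', '-0.1953', '-0.0345'] az 0.0176 mm/row43.3 deg/row1.58
```

```bash
python3 -m handwheel '[{"x":0.087,"y":-0.195,"z":-0.034,"az":0.0176},{"x":0.087,"y":-0.195,"z":-0.034,"az":0.0176},{"x":0.087,"y":-0.195,"z":-0.034,"az":0.0176},{"x":0.087,"y":-0.195,"z":-0.034,"az":0.0176},{"x":0.087,"y":-0.195,"z":-0.034,"az":0.0176},{"x":0.087,"y":-0.195,"z":-0.034,"az":0.0176},{"x":0.087,"y":-0.195,"z":-0.034,"az":0.0176},{"x":0.087,"y":-0.195,"z":-0.034,"az":0.0176}]' 0.4
python3 -m handwheel '[{"x":0.087,"y":-0.195,"z":-0.034,"az":0.0176},{"x":0.087,"y":-0.195,"z":-0.034,"az":0.0176},{"x":0.087,"y":-0.195,"z":-0.034,"az":0.0176},{"x":0.087,"y":-0.195,"z":-0.034,"az":0.0176},{"x":0.087,"y":-0.195,"z":-0.034,"az":0.0176},{"x":0.087,"y":-0.195,"z":-0.034,"az":0.0176},{"x":0.087,"y":-0.195,"z":-0.034,"az":0.0176},{"x":0.087,"y":-0.195,"z":-0.034,"az":0.0176}]'
python3 plan.py 437.6 -21.4 2 100.4 6
```

```text
pos [160.4 603.5 230.3] close75.1 tilt [-0.  -0.1] w85.2 t0.1 j6 -0.26
d [ 277.2 -624.9 -228.3] yaw25.3 | per row ['0.2310', '-0.5208', '-0.1903'] az 0.0468 mm/row120.1 deg/row4.22invalid input at $[0]: expected keys x, y, z, ax, ay, az
invalid input at $[0]: expected keys x, y, z, ax, ay, az
```

```bash
python3 -m handwheel '[{"x":0.087,"y":-0.195,"z":-0.034,"ax":0,"ay":0,"az":0.0176},{"x":0.087,"y":-0.195,"z":-0.034,"ax":0,"ay":0,"az":0.0176},{"x":0.087,"y":-0.195,"z":-0.034,"ax":0,"ay":0,"az":0.0176},{"x":0.087,"y":-0.195,"z":-0.034,"ax":0,"ay":0,"az":0.0176},{"x":0.087,"y":-0.195,"z":-0.034,"ax":0,"ay":0,"az":0.0176},{"x":0.087,"y":-0.195,"z":-0.034,"ax":0,"ay":0,"az":0.0176},{"x":0.087,"y":-0.195,"z":-0.034,"ax":0,"ay":0,"az":0.0176},{"x":0.087,"y":-0.195,"z":-0.034,"ax":0,"ay":0,"az":0.0176}]' 0.4
python3 -m handwheel '[{"x":0.087,"y":-0.195,"z":-0.034,"ax":0,"ay":0,"az":0.0176},{"x":0.087,"y":-0.195,"z":-0.034,"ax":0,"ay":0,"az":0.0176},{"x":0.087,"y":-0.195,"z":-0.034,"ax":0,"ay":0,"az":0.0176},{"x":0.087,"y":-0.195,"z":-0.034,"ax":0,"ay":0,"az":0.0176},{"x":0.087,"y":-0.195,"z":-0.034,"ax":0,"ay":0,"az":0.0176},{"x":0.087,"y":-0.195,"z":-0.034,"ax":0,"ay":0,"az":0.0176},{"x":0.087,"y":-0.195,"z":-0.034,"ax":0,"ay":0,"az":0.0176},{"x":0.087,"y":-0.195,"z":-0.034,"ax":0,"ay":0,"az":0.0176}]'
python3 plan.py 437.6 -21.4 2 100.4 6
```

```text
clock: 0.9
position: [299.9, 290.1, 176.5]
ee_rot: [1.0, -0.018, -0.0, 0.0]
contact_force: [1.5, -0.1, 0.0]
gripper_width: 59.5
grasp_force: 0.0
clock: 1.7
position: [439.2, -21.8, 122.2]
ee_rot: [0.996, 0.092, 0.0, -0.0]
contact_force: [1.1, 0.4, 0.4]
gripper_width: 59.8
grasp_force: 0.0
pos [439.2 -21.8 122.2] close100.5 tilt [0. 0.] w59.8 t1.7 j6 1.43
d [  -1.6    0.4 -120.2] yaw-0.1 | per row ['-0.0014', '0.0003', '-0.1002'] az -0.0002 mm/row20.0 deg/row0.02
```

```bash
python3 -m handwheel '[{"x":-0.008,"y":0,"z":-0.1,"ax":0,"ay":0,"az":0},{"x":0,"y":0,"z":-0.1,"ax":0,"ay":0,"az":0},{"x":0,"y":0,"z":-0.1,"ax":0,"ay":0,"az":0},{"x":0,"y":0,"z":-0.1,"ax":0,"ay":0,"az":0},{"x":0,"y":0,"z":-0.1,"ax":0,"ay":0,"az":0},{"x":0,"y":0,"z":-0.06,"ax":0,"ay":0,"az":0},{"x":0,"y":0,"z":-0.04,"ax":0,"ay":0,"az":0},{"x":0,"y":0,"z":0,"ax":0,"ay":0,"az":0}]'
python3 plan.py 437.6 -21.4 2 100.4 1
python3 -c "
from h import *
im=shot('side','s3');crop(im,'s3c',245,150,90,70,8)"
```

```text
clock: 2.5
position: [436.6, -20.2, 1.6]
ee_rot: [0.996, 0.091, -0.001, 0.0]
contact_force: [-0.1, -0.6, 0.4]
gripper_width: 59.8
grasp_force: 0.0
pos [436.6 -20.2   1.6] close100.5 tilt [-0.1 -0. ] w59.8 t2.5 j6 1.43
d [ 1.  -1.2  0.4] yaw-0.1 | per row ['0.0049', '-0.0060', '0.0020'] az -0.0006 mm/row1.6 deg/row0.05
```

View pics/s3c.png

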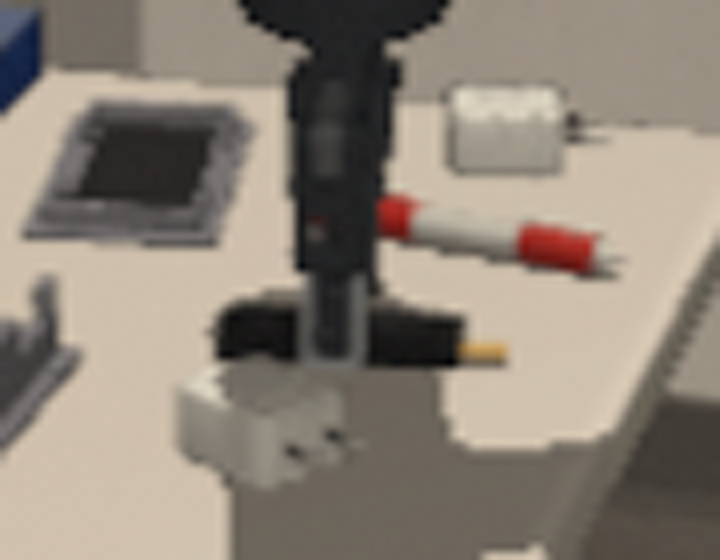

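The side crop shows the fingers straddling the cell mid-body: finger at about px (287,190), tail at (305,194). Closing and lifting.

```bash
python3 -m handwheel '[{"x":0,"y":0,"z":0,"ax":0,"ay":0,"az":0},{"x":0,"y":0,"z":0,"ax":0,"ay":0,"az":0},{"x":0,"y":0,"z":0,"ax":0,"ay":0,"az":0},{"x":0,"y":0,"z":0,"ax":0,"ay":0,"az":0},{"x":0,"y":0,"z":0,"ax":0,"ay":0,"az":0},{"x":0,"y":0,"z":0,"ax":0,"ay":0,"az":0},{"x":0,"y":0,"z":0,"ax":0,"ay":0,"az":0},{"x":0,"y":0,"z":0,"ax":0,"ay":0,"az":0}]' -1
python3 -m handwheel '[{"x":0,"y":0,"z":0.03,"ax":0,"ay":0,"az":0},{"x":0,"y":0,"z":0.06,"ax":0,"ay":0,"az":0},{"x":0,"y":0,"z":0.06,"ax":0,"ay":0,"az":0},{"x":0,"y":0,"z":0.06,"ax":0,"ay":0,"az":0},{"x":0,"y":0,"z":0.06,"ax":0,"ay":0,"az":0},{"x":0,"y":0,"z":0.06,"ax":0,"ay":0,"az":0},{"x":0,"y":0,"z":0.04,"ax":0,"ay":0,"az":0},{"x":0,"y":0,"z":0,"ax":0,"ay":0,"az":0}]'
python3 plan.py 564.6 -178.4 70 10.2 14
python3 -c "
from m import *
im=shot('side','s4');t=shot('top','t4')
for b in blobs('top',t,(0,0,0),(180,255,75),(270,180,45,60),60): print(desc('top',b,70))"
```

```text
clock: 3.35
position: [437.9, -19.8, 3.6]
ee_rot: [0.996, 0.091, 0.001, -0.0]
contact_force: [-1.0, 0.5, 6.7]
gripper_width: 35.6
grasp_force: 59.5
clock: 4.15
position: [438.1, -19.8, 77.8]
ee_rot: [0.996, 0.091, 0.002, -0.0]
contact_force: [0.0, -0.6, -0.3]
gripper_width: 35.5
grasp_force: 59.9
pos [438.1 -19.8  77.8] close100.5 tilt [0.2 0.1] w35.5 t4.2 j6 1.43
d [ 126.5 -158.6   -7.8] yaw89.7 | per row ['0.0452', '-0.0567', '-0.0028'] az 0.0712 mm/row14.5 deg/row6.41
top px[301.3 189.1] n77 mean[483.2 -44. ] rect[479.7 -43.4] size[32.9 89.7] ra50.9 pca136.3
```

```bash
python3 -m handwheel '[{"x":0.0395,"y":-0.0496,"z":0,"ax":0,"ay":0,"az":-0.0627},{"x":0.0395,"y":-0.0496,"z":0,"ax":0,"ay":0,"az":-0.0627},{"x":0.0395,"y":-0.0496,"z":0,"ax":0,"ay":0,"az":-0.0627},{"x":0.0395,"y":-0.0496,"z":0,"ax":0,"ay":0,"az":-0.0627},{"x":0.0395,"y":-0.0496,"z":0,"ax":0,"ay":0,"az":-0.0627},{"x":0.0395,"y":-0.0496,"z":0,"ax":0,"ay":0,"az":-0.0627},{"x":0.0395,"y":-0.0496,"z":0,"ax":0,"ay":0,"az":-0.0627},{"x":0.0395,"y":-0.0496,"z":0,"ax":0,"ay":0,"az":-0.0627}]'
python3 -m handwheel '[{"x":0.0395,"y":-0.0496,"z":0,"ax":0,"ay":0,"az":-0.0627},{"x":0.0395,"y":-0.0496,"z":0,"ax":0,"ay":0,"az":-0.0627},{"x":0.0395,"y":-0.0496,"z":0,"ax":0,"ay":0,"az":-0.0627},{"x":0.0395,"y":-0.0496,"z":0,"ax":0,"ay":0,"az":-0.0627},{"x":0.0395,"y":-0.0496,"z":0,"ax":0,"ay":0,"az":-0.0627},{"x":0.0395,"y":-0.0496,"z":0,"ax":0,"ay":0,"az":-0.0627},{"x":0.0395,"y":-0.0496,"z":0,"ax":0,"ay":0,"az":-0.0627},{"x":0.0395,"y":-0.0496,"z":0,"ax":0,"ay":0,"az":-0.0627}]'
python3 plan.py 564.6 -178.4 7 10.2 6
python3 -c "
from m import *
im=shot('side','s5');crop(im,'s5c',235,130,90,70,8)"
```

```text
clock: 5.05
position: [500.2, -99.8, 75.5]
ee_rot: [0.954, -0.3, -0.001, 0.0]
contact_force: [0.2, -0.2, -0.2]
gripper_width: 35.5
grasp_force: 60.0
clock: 5.85
position: [563.3, -179.1, 75.2]
ee_rot: [0.766, -0.643, -0.001, 0.001]
contact_force: [0.5, 0.7, 0.1]
gripper_width: 35.3
grasp_force: 60.0
pos [ 563.3 -179.1   75.2] close9.9 tilt [-0.1  0. ] w35.3 t5.8 j6 0.21
d [  1.3   0.7 -68.2] yaw0.3 | per row ['0.0011', '0.0006', '-0.0568'] az 0.0005 mm/row11.4 deg/row0.05
```

View pics/s5c.png

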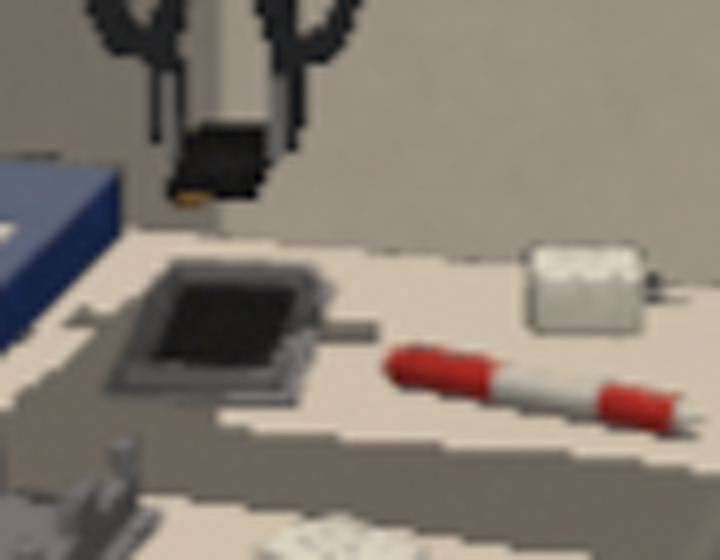

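The cell is held level above the nest, with its tail at about px (259,155) towards +y. Lowering, releasing, lifting.

```bash
python3 -m handwheel '[{"x":0.006,"y":0.003,"z":-0.07,"ax":0,"ay":0,"az":0.003},{"x":0,"y":0,"z":-0.07,"ax":0,"ay":0,"az":0},{"x":0,"y":0,"z":-0.07,"ax":0,"ay":0,"az":0},{"x":0,"y":0,"z":-0.06,"ax":0,"ay":0,"az":0},{"x":0,"y":0,"z":-0.04,"ax":0,"ay":0,"az":0},{"x":0,"y":0,"z":-0.02,"ax":0,"ay":0,"az":0},{"x":0,"y":0,"z":-0.008,"ax":0,"ay":0,"az":0},{"x":0,"y":0,"z":0,"ax":0,"ay":0,"az":0}]'
python3 -m handwheel '[{"x":0,"y":0,"z":0,"ax":0,"ay":0,"az":0},{"x":0,"y":0,"z":0,"ax":0,"ay":0,"az":0},{"x":0,"y":0,"z":0,"ax":0,"ay":0,"az":0},{"x":0,"y":0,"z":0,"ax":0,"ay":0,"az":0},{"x":0,"y":0,"z":0.04,"ax":0,"ay":0,"az":0},{"x":0,"y":0,"z":0.1,"ax":0,"ay":0,"az":0},{"x":0,"y":0,"z":0.16,"ax":0,"ay":0,"az":0},{"x":0,"y":0,"z":0.2,"ax":0,"ay":0,"az":0}]' 0.2
python3 plan.py 436.6 83.9 110 62.2 8
python3 -c "
from m import *
im=shot('side','s6');crop(im,'s6c',235,140,90,60,8)"
```

```text
clock: 6.7
position: [565.1, -178.1, 9.0]
ee_rot: [0.769, -0.64, 0.0, -0.0]
contact_force: [-0.2, -0.2, -1.1]
gripper_width: 35.6
grasp_force: 60.0
clock: 7.5
position: [563.8, -178.0, 109.2]
ee_rot: [0.768, -0.64, -0.001, 0.001]
contact_force: [2.0, -0.3, -0.2]
gripper_width: 51.4
grasp_force: 0.0
pos [ 563.8 -178.   109.2] close10.4 tilt [-0.2  0. ] w51.4 t7.5 j6 0.21
d [-127.2  261.9    0.8] yaw51.8 | per row ['-0.0795', '0.1637', '0.0005'] az 0.0719 mm/row36.4 deg/row6.47
```

View pics/s6c.png

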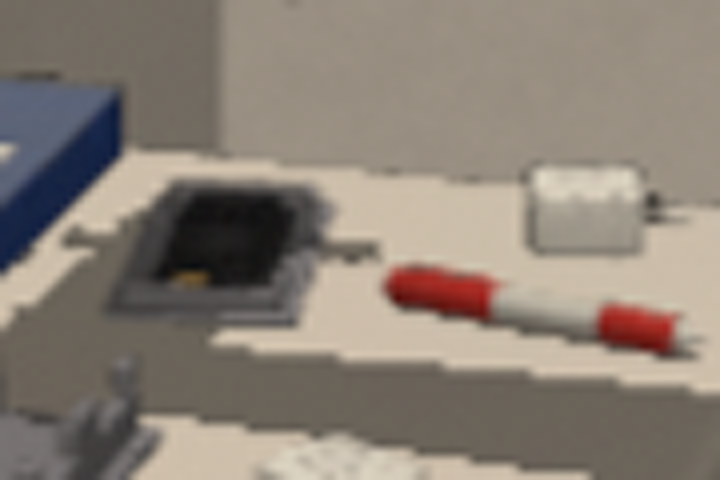

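Cell lies in the pocket, tail at px (259,175). Next charger_a.

```bash
python3 -m handwheel '[{"x":-0.0795,"y":0.1637,"z":0,"ax":0,"ay":0,"az":0.0719},{"x":-0.0795,"y":0.1637,"z":0,"ax":0,"ay":0,"az":0.0719},{"x":-0.0795,"y":0.1637,"z":0,"ax":0,"ay":0,"az":0.0719},{"x":-0.0795,"y":0.1637,"z":0,"ax":0,"ay":0,"az":0.0719},{"x":-0.0795,"y":0.1637,"z":0,"ax":0,"ay":0,"az":0.0719},{"x":-0.0795,"y":0.1637,"z":0,"ax":0,"ay":0,"az":0.0719},{"x":-0.0795,"y":0.1637,"z":0,"ax":0,"ay":0,"az":0.0719},{"x":-0.0795,"y":0.1637,"z":0,"ax":0,"ay":0,"az":0.0719}]' 0.6
python3 plan.py 436.6 83.9 4 62.2 6
python3 -c "
from m import *
t=shot('top','t6')
for b in blobs('top',t,(0,0,0),(180,255,75),(308,143,60,45),60): print(desc('top',b,12))"
```

```text
clock: 8.35
position: [437.2, 85.1, 109.6]
ee_rot: [0.971, -0.238, 0.001, -0.001]
contact_force: [-0.9, 0.8, 0.7]
gripper_width: 68.2
grasp_force: 0.0
pos [437.2  85.1 109.6] close62.5 tilt [0.1 0. ] w68.2 t8.3 j6 0.53
d [  -0.6   -1.2 -105.6] yaw-0.3 | per row ['-0.0005', '-0.0010', '-0.0880'] az -0.0005 mm/row17.6 deg/row0.05
top px[339.  164.3] n571 mean[ 563.1 -170.8] rect[ 564.6 -170.2] size[ 56.  126.1] ra10.2 pca101.8
```

```bash
python3 -m handwheel '[{"x":-0.003,"y":-0.006,"z":-0.1,"ax":0,"ay":0,"az":-0.003},{"x":0,"y":0,"z":-0.1,"ax":0,"ay":0,"az":0},{"x":0,"y":0,"z":-0.1,"ax":0,"ay":0,"az":0},{"x":0,"y":0,"z":-0.1,"ax":0,"ay":0,"az":0},{"x":0,"y":0,"z":-0.07,"ax":0,"ay":0,"az":0},{"x":0,"y":0,"z":-0.04,"ax":0,"ay":0,"az":0},{"x":0,"y":0,"z":-0.013,"ax":0,"ay":0,"az":0},{"x":0,"y":0,"z":0,"ax":0,"ay":0,"az":0}]'
python3 -m handwheel '[{"x":0,"y":0,"z":0,"ax":0,"ay":0,"az":0},{"x":0,"y":0,"z":0,"ax":0,"ay":0,"az":0},{"x":0,"y":0,"z":0,"ax":0,"ay":0,"az":0},{"x":0,"y":0,"z":0,"ax":0,"ay":0,"az":0},{"x":0,"y":0,"z":0,"ax":0,"ay":0,"az":0},{"x":0,"y":0,"z":0,"ax":0,"ay":0,"az":0},{"x":0,"y":0,"z":0,"ax":0,"ay":0,"az":0},{"x":0,"y":0,"z":0,"ax":0,"ay":0,"az":0}]' -1
python3 -m handwheel '[{"x":0,"y":0,"z":0.03,"ax":0,"ay":0,"az":0},{"x":0,"y":0,"z":0.06,"ax":0,"ay":0,"az":0},{"x":0,"y":0,"z":0.08,"ax":0,"ay":0,"az":0},{"x":0,"y":0,"z":0.08,"ax":0,"ay":0,"az":0},{"x":0,"y":0,"z":0.08,"ax":0,"ay":0,"az":0},{"x":0,"y":0,"z":0.08,"ax":0,"ay":0,"az":0},{"x":0,"y":0,"z":0.04,"ax":0,"ay":0,"az":0},{"x":0,"y":0,"z":0,"ax":0,"ay":0,"az":0}]'
python3 plan.py 574.3 260.3 95 7.4 8
python3 -c "
from m import *
shot('side','s7')"
```

```text
clock: 9.2
position: [437.4, 82.7, 4.5]
ee_rot: [0.97, -0.242, 0.0, -0.0]
contact_force: [1.2, -0.2, 0.3]
gripper_width: 68.0
grasp_force: 0.0
clock: 10.0
position: [437.8, 82.9, 5.4]
ee_rot: [0.97, -0.242, 0.001, -0.001]
contact_force: [-1.2, 1.3, 4.2]
gripper_width: 39.9
grasp_force: 60.3
clock: 10.8
position: [437.7, 83.0, 95.5]
ee_rot: [0.97, -0.242, 0.001, -0.001]
contact_force: [0.4, 0.4, -1.0]
gripper_width: 40.1
grasp_force: 60.1
pos [437.7  83.   95.5] close61.9 tilt [0.2 0.1] w40.1 t10.8 j6 0.53
d [136.6 177.3  -0.5] yaw-54.5 | per row ['0.0854', '0.1108', '-0.0003'] az -0.0758 mm/row28.0 deg/row6.82
```

```bash
python3 -m handwheel '[{"x":0.0854,"y":0.1108,"z":0,"ax":0,"ay":0,"az":-0.0758},{"x":0.0854,"y":0.1108,"z":0,"ax":0,"ay":0,"az":-0.0758},{"x":0.0854,"y":0.1108,"z":0,"ax":0,"ay":0,"az":-0.0758},{"x":0.0854,"y":0.1108,"z":0,"ax":0,"ay":0,"az":-0.0758},{"x":0.0854,"y":0.1108,"z":0,"ax":0,"ay":0,"az":-0.0758},{"x":0.0854,"y":0.1108,"z":0,"ax":0,"ay":0,"az":-0.0758},{"x":0.0854,"y":0.1108,"z":0,"ax":0,"ay":0,"az":-0.0758},{"x":0.0854,"y":0.1108,"z":0,"ax":0,"ay":0,"az":-0.0758}]'
python3 plan.py 574.3 260.3 10 7.4 1
python3 -c "
from m import *
im=shot('side','s8');crop(im,'s8c',165,150,90,110,5)"
```

```text
clock: 11.65
position: [573.7, 260.4, 92.5]
ee_rot: [0.749, -0.662, -0.0, 0.001]
contact_force: [-0.0, -1.6, 0.3]
gripper_width: 40.1
grasp_force: 59.9
pos [573.7 260.4  92.5] close7.1 tilt [-0.1 -0.1] w40.1 t11.7 j6 -0.56
d [  0.6  -0.1 -82.5] yaw0.3 | per row ['0.0031', '-0.0004', '-0.4127'] az 0.0037 mm/row82.5 deg/row0.33
```

View pics/s8c.png

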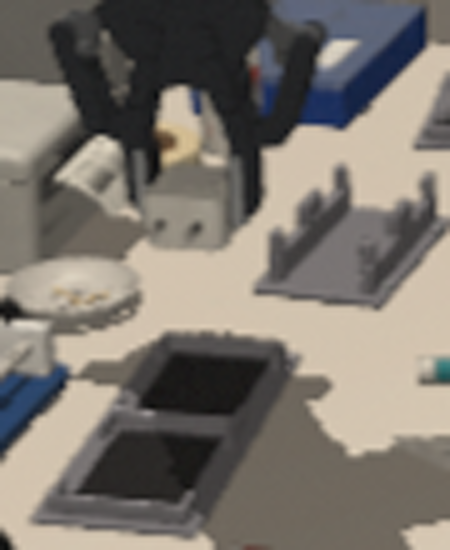

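The charger is held level with its prongs towards +y at px (200,195). Lowering it into the near-centre bay.

```bash
python3 -m handwheel '[{"x":0.003,"y":0,"z":-0.08,"ax":0,"ay":0,"az":0.0037},{"x":0,"y":0,"z":-0.08,"ax":0,"ay":0,"az":0},{"x":0,"y":0,"z":-0.08,"ax":0,"ay":0,"az":0},{"x":0,"y":0,"z":-0.07,"ax":0,"ay":0,"az":0},{"x":0,"y":0,"z":-0.05,"ax":0,"ay":0,"az":0},{"x":0,"y":0,"z":-0.03,"ax":0,"ay":0,"az":0},{"x":0,"y":0,"z":-0.02,"ax":0,"ay":0,"az":0},{"x":0,"y":0,"z":0,"ax":0,"ay":0,"az":0}]'
python3 -m handwheel '[{"x":0,"y":0,"z":0,"ax":0,"ay":0,"az":0},{"x":0,"y":0,"z":0,"ax":0,"ay":0,"az":0},{"x":0,"y":0,"z":0,"ax":0,"ay":0,"az":0},{"x":0,"y":0,"z":0,"ax":0,"ay":0,"az":0},{"x":0,"y":0,"z":0.04,"ax":0,"ay":0,"az":0},{"x":0,"y":0,"z":0.1,"ax":0,"ay":0,"az":0},{"x":0,"y":0,"z":0.16,"ax":0,"ay":0,"az":0},{"x":0,"y":0,"z":0.2,"ax":0,"ay":0,"az":0}]' 0.3
python3 plan.py 425.8 -237.4 110 107.2 16
```

```text
clock: 12.5
position: [574.3, 259.8, 12.0]
ee_rot: [0.753, -0.658, -0.0, 0.0]
contact_force: [0.6, 0.1, -0.2]
gripper_width: 39.9
grasp_force: 60.2
clock: 13.3
position: [573.5, 259.3, 112.5]
ee_rot: [0.753, -0.658, -0.0, 0.002]
contact_force: [1.4, 1.1, -0.1]
gripper_width: 55.7
grasp_force: 0.0
pos [573.5 259.3 112.5] close7.7 tilt [-0.2 -0.1] w55.7 t13.3 j6 -0.55
d [-147.7 -496.7   -2.5] yaw-80.5 | per row ['-0.0462', '-0.1552', '-0.0008'] az -0.0559 mm/row32.4 deg/row5.03
```

```bash
python3 -m handwheel '[{"x":-0.0462,"y":-0.1552,"z":0,"ax":0,"ay":0,"az":-0.0559},{"x":-0.0462,"y":-0.1552,"z":0,"ax":0,"ay":0,"az":-0.0559},{"x":-0.0462,"y":-0.1552,"z":0,"ax":0,"ay":0,"az":-0.0559},{"x":-0.0462,"y":-0.1552,"z":0,"ax":0,"ay":0,"az":-0.0559},{"x":-0.0462,"y":-0.1552,"z":0,"ax":0,"ay":0,"az":-0.0559},{"x":-0.0462,"y":-0.1552,"z":0,"ax":0,"ay":0,"az":-0.0559},{"x":-0.0462,"y":-0.1552,"z":0,"ax":0,"ay":0,"az":-0.0559},{"x":-0.0462,"y":-0.1552,"z":0,"ax":0,"ay":0,"az":-0.0559}]' 0.6
python3 -m handwheel '[{"x":-0.0462,"y":-0.1552,"z":0,"ax":0,"ay":0,"az":-0.0559},{"x":-0.0462,"y":-0.1552,"z":0,"ax":0,"ay":0,"az":-0.0559},{"x":-0.0462,"y":-0.1552,"z":0,"ax":0,"ay":0,"az":-0.0559},{"x":-0.0462,"y":-0.1552,"z":0,"ax":0,"ay":0,"az":-0.0559},{"x":-0.0462,"y":-0.1552,"z":0,"ax":0,"ay":0,"az":-0.0559},{"x":-0.0462,"y":-0.1552,"z":0,"ax":0,"ay":0,"az":-0.0559},{"x":-0.0462,"y":-0.1552,"z":0,"ax":0,"ay":0,"az":-0.0559},{"x":-0.0462,"y":-0.1552,"z":0,"ax":0,"ay":0,"az":-0.0559}]'
python3 plan.py 425.8 -237.4 5 107.2 1
```

```text
clock: 14.1
position: [500.1, 10.4, 113.2]
ee_rot: [-0.479, 0.878, -0.0, 0.001]
contact_force: [0.1, -0.6, 0.4]
gripper_width: 68.3
grasp_force: 0.0
clock: 14.9
position: [426.3, -238.0, 113.2]
ee_rot: [-0.148, 0.989, -0.0, 0.001]
contact_force: [0.2, 0.6, 0.2]
gripper_width: 68.5
grasp_force: 0.0
pos [ 426.3 -238.   113.2] close107.0 tilt [ 0.1 -0. ] w68.5 t14.9 j6 -1.10
d [  -0.5    0.6 -108.2] yaw0.2 | per row ['-0.0023', '0.0032', '-0.5411'] az 0.0021 mm/row108.2 deg/row0.19
```

```bash
python3 -m handwheel '[{"x":-0.002,"y":0.003,"z":-0.1,"ax":0,"ay":0,"az":0.002},{"x":0,"y":0,"z":-0.1,"ax":0,"ay":0,"az":0},{"x":0,"y":0,"z":-0.1,"ax":0,"ay":0,"az":0},{"x":0,"y":0,"z":-0.1,"ax":0,"ay":0,"az":0},{"x":0,"y":0,"z":-0.08,"ax":0,"ay":0,"az":0},{"x":0,"y":0,"z":-0.04,"ax":0,"ay":0,"az":0},{"x":0,"y":0,"z":-0.02,"ax":0,"ay":0,"az":0},{"x":0,"y":0,"z":0,"ax":0,"ay":0,"az":0}]'
python3 -m handwheel '[{"x":0,"y":0,"z":0,"ax":0,"ay":0,"az":0},{"x":0,"y":0,"z":0,"ax":0,"ay":0,"az":0},{"x":0,"y":0,"z":0,"ax":0,"ay":0,"az":0},{"x":0,"y":0,"z":0,"ax":0,"ay":0,"az":0},{"x":0,"y":0,"z":0,"ax":0,"ay":0,"az":0},{"x":0,"y":0,"z":0,"ax":0,"ay":0,"az":0},{"x":0,"y":0,"z":0,"ax":0,"ay":0,"az":0},{"x":0,"y":0,"z":0,"ax":0,"ay":0,"az":0}]' -1
python3 -m handwheel '[{"x":0,"y":0,"z":0.03,"ax":0,"ay":0,"az":0},{"x":0,"y":0,"z":0.06,"ax":0,"ay":0,"az":0},{"x":0,"y":0,"z":0.08,"ax":0,"ay":0,"az":0},{"x":0,"y":0,"z":0.08,"ax":0,"ay":0,"az":0},{"x":0,"y":0,"z":0.08,"ax":0,"ay":0,"az":0},{"x":0,"y":0,"z":0.08,"ax":0,"ay":0,"az":0},{"x":0,"y":0,"z":0.04,"ax":0,"ay":0,"az":0},{"x":0,"y":0,"z":0,"ax":0,"ay":0,"az":0}]'
python3 plan.py 560.5 365.3 100 7.4 16
```

```text
clock: 15.7
position: [426.3, -236.2, 4.5]
ee_rot: [-0.151, 0.989, -0.0, 0.0]
contact_force: [0.6, 0.5, 0.3]
gripper_width: 68.6
grasp_force: 0.0
clock: 16.5
position: [427.1, -236.4, 5.4]
ee_rot: [-0.151, 0.988, -0.001, 0.001]
contact_force: [-0.8, 1.2, 6.9]
gripper_width: 39.9
grasp_force: 61.7
clock: 17.3
position: [426.7, -236.3, 95.4]
ee_rot: [-0.151, 0.989, -0.0, 0.001]
contact_force: [1.8, 0.1, -0.5]
gripper_width: 39.9
grasp_force: 61.2
pos [ 426.7 -236.3   95.4] close107.4 tilt [ 0.1 -0. ] w39.9 t17.3 j6 -1.10
d [133.8 601.6   4.6] yaw80.0 | per row ['0.0418', '0.1880', '0.0014'] az 0.0556 mm/row38.5 deg/row5.00
```

```bash
python3 -m handwheel '[{"x":0.0418,"y":0.188,"z":0.0014,"ax":0,"ay":0,"az":0.0556},{"x":0.0418,"y":0.188,"z":0.0014,"ax":0,"ay":0,"az":0.0556},{"x":0.0418,"y":0.188,"z":0.0014,"ax":0,"ay":0,"az":0.0556},{"x":0.0418,"y":0.188,"z":0.0014,"ax":0,"ay":0,"az":0.0556},{"x":0.0418,"y":0.188,"z":0.0014,"ax":0,"ay":0,"az":0.0556},{"x":0.0418,"y":0.188,"z":0.0014,"ax":0,"ay":0,"az":0.0556},{"x":0.0418,"y":0.188,"z":0.0014,"ax":0,"ay":0,"az":0.0556},{"x":0.0418,"y":0.188,"z":0.0014,"ax":0,"ay":0,"az":0.0556}]'
python3 -m handwheel '[{"x":0.0418,"y":0.188,"z":0.0014,"ax":0,"ay":0,"az":0.0556},{"x":0.0418,"y":0.188,"z":0.0014,"ax":0,"ay":0,"az":0.0556},{"x":0.0418,"y":0.188,"z":0.0014,"ax":0,"ay":0,"az":0.0556},{"x":0.0418,"y":0.188,"z":0.0014,"ax":0,"ay":0,"az":0.0556},{"x":0.0418,"y":0.188,"z":0.0014,"ax":0,"ay":0,"az":0.0556},{"x":0.0418,"y":0.188,"z":0.0014,"ax":0,"ay":0,"az":0.0556},{"x":0.0418,"y":0.188,"z":0.0014,"ax":0,"ay":0,"az":0.0556},{"x":0.0418,"y":0.188,"z":0.0014,"ax":0,"ay":0,"az":0.0556}]'
python3 plan.py 560.5 365.3 10 7.4 1
python3 -c "
from m import *
im=shot('side','s9');crop(im,'s9c',150,160,120,110,5)"
```

```text
clock: 18.1
position: [492.4, 66.0, 95.6]
ee_rot: [-0.482, 0.876, 0.0, -0.001]
contact_force: [0.1, -0.6, -0.3]
gripper_width: 39.8
grasp_force: 61.2
clock: 18.9
position: [559.4, 366.5, 97.1]
ee_rot: [0.753, -0.658, -0.0, 0.001]
contact_force: [-0.3, 0.2, 0.4]
gripper_width: 39.8
grasp_force: 61.2
pos [559.4 366.5  97.1] close7.6 tilt [-0.1 -0.1] w39.8 t18.9 j6 -0.69
d [  1.1  -1.2 -87.1] yaw-0.2 | per row ['0.0056', '-0.0061', '-0.4356'] az -0.0027 mm/row87.1 deg/row0.24
```

View pics/s9c.png

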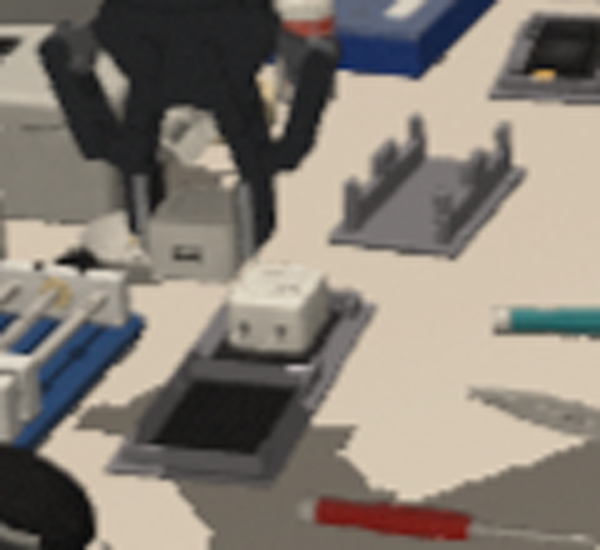

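Charger_a sits flat in its bay (px about (205,221)), and charger_b is held level over the other bay. Lowering it, then on to the red driver.

```bash
python3 -m handwheel '[{"x":0.006,"y":-0.006,"z":-0.08,"ax":0,"ay":0,"az":-0.002},{"x":0,"y":0,"z":-0.08,"ax":0,"ay":0,"az":0},{"x":0,"y":0,"z":-0.08,"ax":0,"ay":0,"az":0},{"x":0,"y":0,"z":-0.08,"ax":0,"ay":0,"az":0},{"x":0,"y":0,"z":-0.06,"ax":0,"ay":0,"az":0},{"x":0,"y":0,"z":-0.035,"ax":0,"ay":0,"az":0},{"x":0,"y":0,"z":-0.02,"ax":0,"ay":0,"az":0},{"x":0,"y":0,"z":0,"ax":0,"ay":0,"az":0}]'
python3 -m handwheel '[{"x":0,"y":0,"z":0,"ax":0,"ay":0,"az":0},{"x":0,"y":0,"z":0,"ax":0,"ay":0,"az":0},{"x":0,"y":0,"z":0,"ax":0,"ay":0,"az":0},{"x":0,"y":0,"z":0,"ax":0,"ay":0,"az":0},{"x":0,"y":0,"z":0.04,"ax":0,"ay":0,"az":0},{"x":0,"y":0,"z":0.1,"ax":0,"ay":0,"az":0},{"x":0,"y":0,"z":0.16,"ax":0,"ay":0,"az":0},{"x":0,"y":0,"z":0.2,"ax":0,"ay":0,"az":0}]' 0.3
python3 plan.py 452.5 420.4 100 95.7 12
python3 - <<'E'
from m import *
t=shot('top','t9')
for n,box in(("tray",(148,143,75,44)),):
    for b in blobs('top',t,(0,0,0),(180,255,75),box,30): print(desc('top',b,4))
    for b in blobs('top',t,(0,0,185),(180,22,255),box,60): print("w",desc('top',b,32))
E
```

```text
clock: 19.75
position: [561.0, 364.1, 11.3]
ee_rot: [0.75, -0.661, -0.0, 0.0]
contact_force: [0.1, 0.3, -0.3]
gripper_width: 40.3
grasp_force: 61.2
clock: 20.55
position: [560.3, 363.5, 111.9]
ee_rot: [0.75, -0.661, -0.0, 0.002]
contact_force: [1.3, 0.4, 0.6]
gripper_width: 55.5
grasp_force: 0.0
pos [560.3 363.5 111.9] close7.3 tilt [-0.1 -0.1] w55.5 t20.6 j6 -0.69
d [-107.8   56.9  -11.9] yaw88.4 | per row ['-0.0449', '0.0237', '-0.0049'] az 0.0819 mm/row10.2 deg/row7.37
top px[169.5 165.4] n1037 mean[571.6 361.7] rect[579.2 328.7] size[133.4 204.9] ra0.0 pca83.0
w top px[199.9 162.3] n168 mean[575.1 261.1] rect[574.8 261.3] size[40.7 46.1] ra6.0 pca90.0
```

```bash
python3 -m handwheel '[{"x":-0.0449,"y":0.0237,"z":-0.005,"ax":0,"ay":0,"az":0.0819},{"x":-0.0449,"y":0.0237,"z":-0.005,"ax":0,"ay":0,"az":0.0819},{"x":-0.0449,"y":0.0237,"z":-0.005,"ax":0,"ay":0,"az":0.0819},{"x":-0.0449,"y":0.0237,"z":-0.005,"ax":0,"ay":0,"az":0.0819},{"x":-0.0449,"y":0.0237,"z":-0.005,"ax":0,"ay":0,"az":0.0819},{"x":-0.0449,"y":0.0237,"z":-0.005,"ax":0,"ay":0,"az":0.0819},{"x":-0.0449,"y":0.0237,"z":-0.005,"ax":0,"ay":0,"az":0.0819},{"x":-0.0449,"y":0.0237,"z":-0.005,"ax":0,"ay":0,"az":0.0819}]' 0.2
python3 -m handwheel '[{"x":-0.0449,"y":0.0237,"z":-0.005,"ax":0,"ay":0,"az":0.0819},{"x":-0.0449,"y":0.0237,"z":-0.005,"ax":0,"ay":0,"az":0.0819},{"x":-0.0449,"y":0.0237,"z":-0.005,"ax":0,"ay":0,"az":0.0819},{"x":-0.0449,"y":0.0237,"z":-0.005,"ax":0,"ay":0,"az":0.0819},{"x":0,"y":0,"z":-0.08,"ax":0,"ay":0,"az":0},{"x":0,"y":0,"z":-0.08,"ax":0,"ay":0,"az":0},{"x":0,"y":0,"z":-0.08,"ax":0,"ay":0,"az":0},{"x":0,"y":0,"z":0,"ax":0,"ay":0,"az":0}]'
python3 plan.py 452.5 420.4 2.5 95.7 1
python3 -c "
from m import *
im=shot('side','s10');crop(im,'s10c',190,190,100,100,6)"
```

```text
clock: 21.4
position: [489.0, 402.5, 104.5]
ee_rot: [0.979, -0.203, 0.0, -0.0]
contact_force: [0.4, -0.5, -0.4]
gripper_width: 51.4
grasp_force: 0.0
clock: 22.2
position: [452.4, 420.0, 50.1]
ee_rot: [0.999, 0.05, -0.001, 0.002]
contact_force: [-0.5, -0.3, -0.8]
gripper_width: 51.1
grasp_force: 0.0
pos [452.4 420.   50.1] close95.7 tilt [-0.1 -0.2] w51.1 t22.2 j6 0.66
d [  0.1   0.4 -47.6] yaw0.0 | per row ['0.0006', '0.0022', '-0.2382'] az 0.0000 mm/row47.6 deg/row0.00
```

View pics/s10c.png

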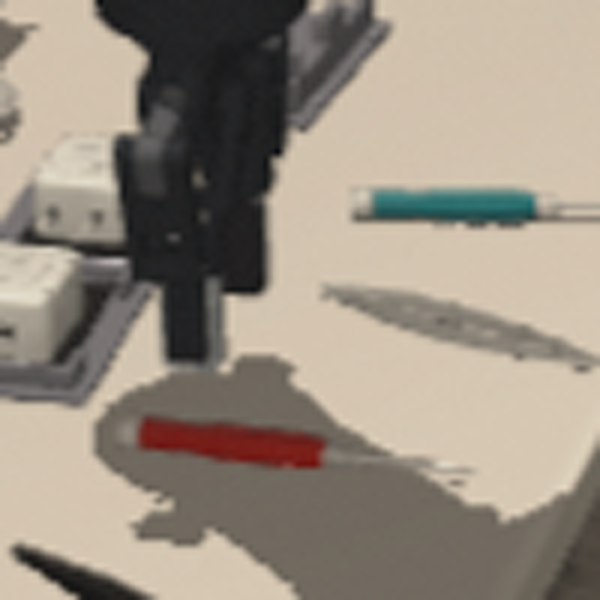

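The red driver's handle is at about px (227,263), with the gripper aligned above it. Descend, grip, lift.

```bash
python3 -m handwheel '[{"x":0,"y":0.002,"z":-0.08,"ax":0,"ay":0,"az":0},{"x":0,"y":0,"z":-0.08,"ax":0,"ay":0,"az":0},{"x":0,"y":0,"z":-0.05,"ax":0,"ay":0,"az":0},{"x":0,"y":0,"z":-0.025,"ax":0,"ay":0,"az":0},{"x":0,"y":0,"z":0,"ax":0,"ay":0,"az":0},{"x":0,"y":0,"z":0,"ax":0,"ay":0,"az":0},{"x":0,"y":0,"z":0,"ax":0,"ay":0,"az":0},{"x":0,"y":0,"z":0,"ax":0,"ay":0,"az":0}]'
python3 -m handwheel '[{"x":0,"y":0,"z":0,"ax":0,"ay":0,"az":0},{"x":0,"y":0,"z":0,"ax":0,"ay":0,"az":0},{"x":0,"y":0,"z":0,"ax":0,"ay":0,"az":0},{"x":0,"y":0,"z":0,"ax":0,"ay":0,"az":0},{"x":0,"y":0,"z":0,"ax":0,"ay":0,"az":0},{"x":0,"y":0,"z":0,"ax":0,"ay":0,"az":0},{"x":0,"y":0,"z":0,"ax":0,"ay":0,"az":0},{"x":0,"y":0,"z":0,"ax":0,"ay":0,"az":0}]' -1
python3 -m handwheel '[{"x":0,"y":0,"z":0.03,"ax":0,"ay":0,"az":0},{"x":0,"y":0,"z":0.06,"ax":0,"ay":0,"az":0},{"x":0,"y":0,"z":0.08,"ax":0,"ay":0,"az":0},{"x":0,"y":0,"z":0.08,"ax":0,"ay":0,"az":0},{"x":0,"y":0,"z":0.08,"ax":0,"ay":0,"az":0},{"x":0,"y":0,"z":0.08,"ax":0,"ay":0,"az":0},{"x":0,"y":0,"z":0.08,"ax":0,"ay":0,"az":0},{"x":0,"y":0,"z":0,"ax":0,"ay":0,"az":0}]'
python3 plan.py 560.6 112.3 100 90.9 8
python3 -c "
from m import *
im=shot('side','s11')
for b in blobs('side',im,(0,120,60),(8,255,255),(190,170,100,110),20):print(desc('side',b,100))
t=shot('top','t11')
for b in blobs('top',t,(0,120,60),(8,255,255),(110,170,80,70),10):print(desc('top',b,100))
"
```

```text
clock: 23.05
position: [453.6, 421.9, 5.5]
ee_rot: [0.999, 0.05, 0.0, -0.0]
contact_force: [0.3, -0.8, -0.3]
gripper_width: 51.1
grasp_force: 0.0
clock: 23.85
position: [453.4, 421.7, 5.1]
ee_rot: [0.999, 0.05, 0.0, -0.0]
contact_force: [-0.8, -0.5, 4.2]
gripper_width: 11.7
grasp_force: 62.0
clock: 24.65
position: [454.4, 422.9, 105.9]
ee_rot: [0.999, 0.05, 0.002, -0.002]
contact_force: [0.1, 0.7, -0.8]
gripper_width: 11.7
grasp_force: 61.5
pos [454.4 422.9 105.9] close95.7 tilt [0.2 0.3] w11.7 t24.6 j6 0.66
d [ 106.2 -310.6   -5.9] yaw-4.8 | per row ['0.0664', '-0.1941', '-0.0037'] az -0.0067 mm/row41.0 deg/row0.61
side px[286.5 175.7] n27 mean[406.1  95.1] rect[406.9  97.7] size[19.  33.3] ra15.2 pca112.3
side px[213.1 221.3] n35 mean[482.3 410.5] rect[482.2 411.6] size[15.9 28.8] ra23.0 pca122.0
side px[234.2 223.2] n76 mean[435.6 406. ] rect[435.7 404.6] size[32.6 32. ] ra16.8 pca161.0
top px[119.7 179.6] n36 mean[519. 482.] rect[520.  483.3] size[34.  15.1] ra44.5 pca51.3
top px[140.6 210.2] n35 mean[429.7 421.7] rect[428.8 421.9] size[28.8 11.6] ra0.1 pca179.6
```

```bash
python3 -m handwheel '[{"x":0.0664,"y":-0.1941,"z":-0.003,"ax":0,"ay":0,"az":-0.0067},{"x":0.0664,"y":-0.1941,"z":-0.003,"ax":0,"ay":0,"az":-0.0067},{"x":0.0664,"y":-0.1941,"z":-0.003,"ax":0,"ay":0,"az":-0.0067},{"x":0.0664,"y":-0.1941,"z":-0.003,"ax":0,"ay":0,"az":-0.0067},{"x":0.0664,"y":-0.1941,"z":-0.003,"ax":0,"ay":0,"az":-0.0067},{"x":0.0664,"y":-0.1941,"z":-0.003,"ax":0,"ay":0,"az":-0.0067},{"x":0.0664,"y":-0.1941,"z":-0.003,"ax":0,"ay":0,"az":-0.0067},{"x":0.0664,"y":-0.1941,"z":-0.003,"ax":0,"ay":0,"az":-0.0067}]'
python3 -m handwheel '[{"x":0,"y":0,"z":-0.06,"ax":0,"ay":0,"az":0},{"x":0,"y":0,"z":-0.06,"ax":0,"ay":0,"az":0},{"x":0,"y":0,"z":-0.05,"ax":0,"ay":0,"az":0},{"x":0,"y":0,"z":-0.03,"ax":0,"ay":0,"az":0},{"x":0,"y":0,"z":0,"ax":0,"ay":0,"az":0},{"x":0,"y":0,"z":0,"ax":0,"ay":0,"az":0},{"x":0,"y":0,"z":0,"ax":0,"ay":0,"az":0},{"x":0,"y":0,"z":0,"ax":0,"ay":0,"az":0}]'
python3 plan.py 560.6 112.3 27.1 90.9 1
python3 -c "
from m import *
im=shot('side','s12');crop(im,'s12c',205,150,90,80,8)"
```

```text
clock: 25.55
position: [559.1, 109.1, 96.8]
ee_rot: [1.0, 0.008, -0.001, 0.0]
contact_force: [0.7, 1.1, -0.5]
gripper_width: 11.7
grasp_force: 61.5
clock: 26.35
position: [559.8, 111.4, 58.5]
ee_rot: [1.0, 0.008, 0.001, -0.0]
contact_force: [0.6, 0.8, -1.0]
gripper_width: 11.6
grasp_force: 61.5
pos [559.8 111.4  58.5] close90.9 tilt [0.1 0. ] w11.6 t26.4 j6 1.11
d [  0.8   0.9 -31.4] yaw-0.0 | per row ['0.0038', '0.0045', '-0.1572'] az -0.0002 mm/row31.5 deg/row0.02
```

View pics/s12c.png

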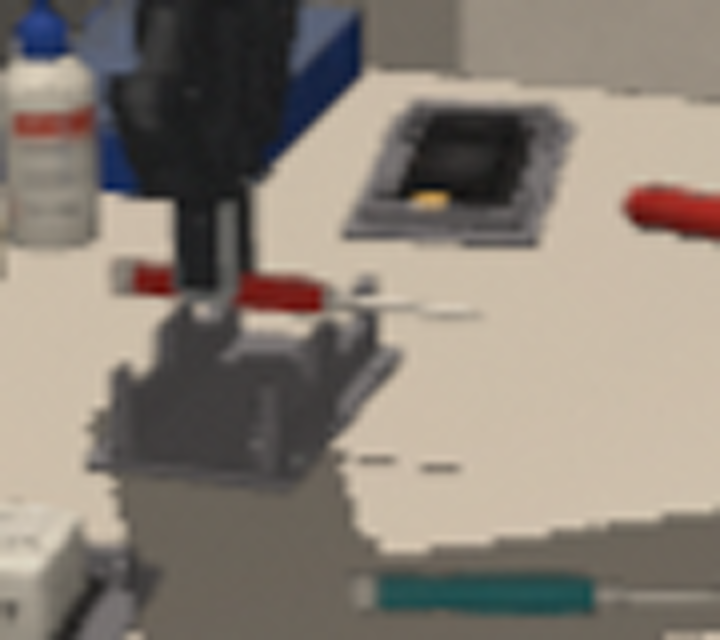

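The driver is level, handle from px (219,184) to (246,187), centred on the fingers and above the +y notches. Lowering.

```bash
python3 -m handwheel '[{"x":0.004,"y":0.004,"z":-0.04,"ax":0,"ay":0,"az":0},{"x":0,"y":0,"z":-0.04,"ax":0,"ay":0,"az":0},{"x":0,"y":0,"z":-0.04,"ax":0,"ay":0,"az":0},{"x":0,"y":0,"z":-0.02,"ax":0,"ay":0,"az":0},{"x":0,"y":0,"z":-0.012,"ax":0,"ay":0,"az":0},{"x":0,"y":0,"z":0,"ax":0,"ay":0,"az":0},{"x":0,"y":0,"z":0,"ax":0,"ay":0,"az":0},{"x":0,"y":0,"z":0,"ax":0,"ay":0,"az":0}]'
python3 -m handwheel '[{"x":0,"y":0,"z":0,"ax":0,"ay":0,"az":0},{"x":0,"y":0,"z":0,"ax":0,"ay":0,"az":0},{"x":0,"y":0,"z":0,"ax":0,"ay":0,"az":0},{"x":0,"y":0,"z":0,"ax":0,"ay":0,"az":0},{"x":0,"y":0,"z":0.04,"ax":0,"ay":0,"az":0},{"x":0,"y":0,"z":0.08,"ax":0,"ay":0,"az":0},{"x":0,"y":0,"z":0.12,"ax":0,"ay":0,"az":0},{"x":0,"y":0,"z":0.16,"ax":0,"ay":0,"az":0}]' -0.2
python3 plan.py 434 209 100 106.7 8
python3 -c "
from m import *
im=shot('side','s13');crop(im,'s13c',205,160,100,75,8)"
```

```text
clock: 27.2
position: [560.5, 111.8, 27.6]
ee_rot: [1.0, 0.008, 0.0, -0.0]
contact_force: [0.1, -0.1, -0.6]
gripper_width: 11.5
grasp_force: 61.5
clock: 28.0
position: [559.5, 111.4, 107.8]
ee_rot: [1.0, 0.008, -0.001, 0.001]
contact_force: [1.1, 0.1, -0.3]
gripper_width: 34.4
grasp_force: 0.0
pos [559.5 111.4 107.8] close90.9 tilt [-0.1 -0.1] w34.4 t28.0 j6 1.11
d [-125.5   97.6   -7.8] yaw15.8 | per row ['-0.0784', '0.0610', '-0.0049'] az 0.0220 mm/row19.9 deg/row1.98
```

View pics/s13c.png

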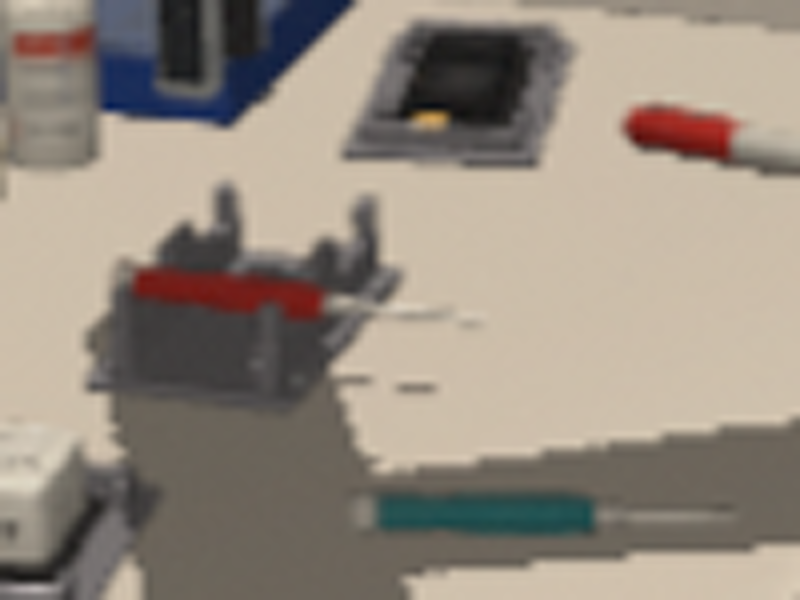

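The red driver rests level across both combs (px (222,195) to (245,198)). Next the teal one.

```bash
python3 -m handwheel '[{"x":-0.0784,"y":0.061,"z":-0.005,"ax":0,"ay":0,"az":0.022},{"x":-0.0784,"y":0.061,"z":-0.005,"ax":0,"ay":0,"az":0.022},{"x":-0.0784,"y":0.061,"z":-0.005,"ax":0,"ay":0,"az":0.022},{"x":-0.0784,"y":0.061,"z":-0.005,"ax":0,"ay":0,"az":0.022},{"x":-0.0784,"y":0.061,"z":-0.005,"ax":0,"ay":0,"az":0.022},{"x":-0.0784,"y":0.061,"z":-0.005,"ax":0,"ay":0,"az":0.022},{"x":-0.0784,"y":0.061,"z":-0.005,"ax":0,"ay":0,"az":0.022},{"x":-0.0784,"y":0.061,"z":-0.005,"ax":0,"ay":0,"az":0.022}]' 0.2
python3 -m handwheel '[{"x":0,"y":0,"z":-0.08,"ax":0,"ay":0,"az":0},{"x":0,"y":0,"z":-0.08,"ax":0,"ay":0,"az":0},{"x":0,"y":0,"z":-0.06,"ax":0,"ay":0,"az":0},{"x":0,"y":0,"z":-0.03,"ax":0,"ay":0,"az":0},{"x":0,"y":0,"z":0,"ax":0,"ay":0,"az":0},{"x":0,"y":0,"z":0,"ax":0,"ay":0,"az":0},{"x":0,"y":0,"z":0,"ax":0,"ay":0,"az":0},{"x":0,"y":0,"z":0,"ax":0,"ay":0,"az":0}]'
python3 plan.py 434 209 4 106.7 1
```

```text
clock: 28.85
position: [434.5, 210.0, 100.2]
ee_rot: [0.989, 0.146, 0.001, -0.0]
contact_force: [-0.3, 0.4, -0.7]
gripper_width: 51.1
grasp_force: 0.0
clock: 29.65
position: [435.2, 209.6, 50.2]
ee_rot: [0.989, 0.145, 0.001, -0.0]
contact_force: [-0.7, 0.1, 0.2]
gripper_width: 50.9
grasp_force: 0.0
pos [435.2 209.6  50.2] close106.7 tilt [0.1 0. ] w50.9 t29.6 j6 1.08
d [ -1.2  -0.6 -46.2] yaw-0.0 | per row ['-0.0062', '-0.0030', '-0.2309'] az -0.0004 mm/row46.2 deg/row0.03
```

```bash
python3 -m handwheel '[{"x":-0.006,"y":-0.003,"z":-0.08,"ax":0,"ay":0,"az":0},{"x":0,"y":0,"z":-0.08,"ax":0,"ay":0,"az":0},{"x":0,"y":0,"z":-0.05,"ax":0,"ay":0,"az":0},{"x":0,"y":0,"z":-0.02,"ax":0,"ay":0,"az":0},{"x":0,"y":0,"z":0,"ax":0,"ay":0,"az":0},{"x":0,"y":0,"z":0,"ax":0,"ay":0,"az":0},{"x":0,"y":0,"z":0,"ax":0,"ay":0,"az":0},{"x":0,"y":0,"z":0,"ax":0,"ay":0,"az":0}]'
python3 -m handwheel '[{"x":0,"y":0,"z":0,"ax":0,"ay":0,"az":0},{"x":0,"y":0,"z":0,"ax":0,"ay":0,"az":0},{"x":0,"y":0,"z":0,"ax":0,"ay":0,"az":0},{"x":0,"y":0,"z":0,"ax":0,"ay":0,"az":0},{"x":0,"y":0,"z":0,"ax":0,"ay":0,"az":0},{"x":0,"y":0,"z":0,"ax":0,"ay":0,"az":0},{"x":0,"y":0,"z":0,"ax":0,"ay":0,"az":0},{"x":0,"y":0,"z":0,"ax":0,"ay":0,"az":0}]' -1
python3 -m handwheel '[{"x":0,"y":0,"z":0.03,"ax":0,"ay":0,"az":0},{"x":0,"y":0,"z":0.06,"ax":0,"ay":0,"az":0},{"x":0,"y":0,"z":0.08,"ax":0,"ay":0,"az":0},{"x":0,"y":0,"z":0.08,"ax":0,"ay":0,"az":0},{"x":0,"y":0,"z":0.08,"ax":0,"ay":0,"az":0},{"x":0,"y":0,"z":0.08,"ax":0,"ay":0,"az":0},{"x":0,"y":0,"z":0.08,"ax":0,"ay":0,"az":0},{"x":0,"y":0,"z":0,"ax":0,"ay":0,"az":0}]'
python3 plan.py 561.6 52.3 100 90.9 8
```

```text
clock: 30.45
position: [434.0, 209.0, 4.1]
ee_rot: [0.989, 0.146, 0.0, -0.0]
contact_force: [0.5, -1.1, -0.2]
gripper_width: 50.8
grasp_force: 0.0
clock: 31.25
position: [433.8, 208.8, 4.0]
ee_rot: [0.989, 0.146, 0.0, -0.0]
contact_force: [-1.5, -0.1, 5.3]
gripper_width: 12.1
grasp_force: 60.7
clock: 32.05
position: [434.9, 209.8, 103.6]
ee_rot: [0.989, 0.146, 0.002, -0.001]
contact_force: [-0.7, -0.1, -0.2]
gripper_width: 11.8
grasp_force: 60.0
pos [434.9 209.8 103.6] close106.7 tilt [0.2 0.2] w11.8 t32.0 j6 1.08
d [ 126.7 -157.5   -3.6] yaw-15.8 | per row ['0.0792', '-0.0984', '-0.0023'] az -0.0220 mm/row25.3 deg/row1.98
```

```bash
python3 -m handwheel '[{"x":0.0792,"y":-0.0984,"z":-0.002,"ax":0,"ay":0,"az":-0.022},{"x":0.0792,"y":-0.0984,"z":-0.002,"ax":0,"ay":0,"az":-0.022},{"x":0.0792,"y":-0.0984,"z":-0.002,"ax":0,"ay":0,"az":-0.022},{"x":0.0792,"y":-0.0984,"z":-0.002,"ax":0,"ay":0,"az":-0.022},{"x":0.0792,"y":-0.0984,"z":-0.002,"ax":0,"ay":0,"az":-0.022},{"x":0.0792,"y":-0.0984,"z":-0.002,"ax":0,"ay":0,"az":-0.022},{"x":0.0792,"y":-0.0984,"z":-0.002,"ax":0,"ay":0,"az":-0.022},{"x":0.0792,"y":-0.0984,"z":-0.002,"ax":0,"ay":0,"az":-0.022}]'
python3 -m handwheel '[{"x":0,"y":0,"z":-0.06,"ax":0,"ay":0,"az":0},{"x":0,"y":0,"z":-0.06,"ax":0,"ay":0,"az":0},{"x":0,"y":0,"z":-0.05,"ax":0,"ay":0,"az":0},{"x":0,"y":0,"z":-0.03,"ax":0,"ay":0,"az":0},{"x":0,"y":0,"z":0,"ax":0,"ay":0,"az":0},{"x":0,"y":0,"z":0,"ax":0,"ay":0,"az":0},{"x":0,"y":0,"z":0,"ax":0,"ay":0,"az":0},{"x":0,"y":0,"z":0,"ax":0,"ay":0,"az":0}]'
python3 plan.py 561.6 52.3 26.3 90.9 1
python3 -c "
from m import *
im=shot('side','s14');crop(im,'s14c',205,150,90,80,8)"
```

```text
clock: 32.85
position: [560.4, 50.3, 97.2]
ee_rot: [1.0, 0.007, -0.001, 0.0]
contact_force: [-0.2, -0.2, -0.0]
gripper_width: 11.5
grasp_force: 60.0
clock: 33.65
position: [560.7, 51.6, 59.0]
ee_rot: [1.0, 0.008, 0.001, -0.0]
contact_force: [-0.6, 1.1, 0.2]
gripper_width: 12.2
grasp_force: 60.0
pos [560.7  51.6  59. ] close90.9 tilt [0.1 0. ] w12.2 t33.6 j6 1.21
d [  0.9   0.7 -32.7] yaw-0.0 | per row ['0.0043', '0.0035', '-0.1634'] az -0.0001 mm/row32.7 deg/row0.01
```

View pics/s14c.png

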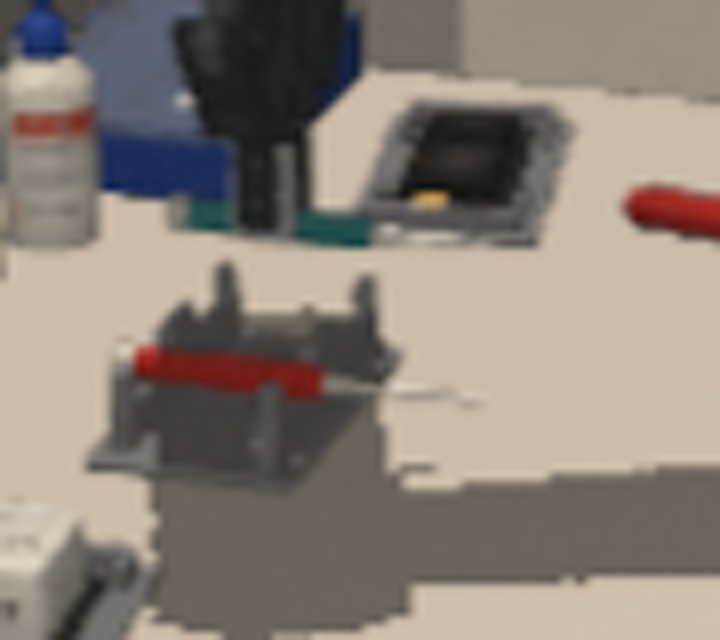

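The teal handle spans px (226,177) to (251,179), level and centred on the fingers, above the -y notches. Lowering and releasing.

```bash
python3 -m handwheel '[{"x":0.004,"y":0.003,"z":-0.04,"ax":0,"ay":0,"az":0},{"x":0,"y":0,"z":-0.04,"ax":0,"ay":0,"az":0},{"x":0,"y":0,"z":-0.04,"ax":0,"ay":0,"az":0},{"x":0,"y":0,"z":-0.025,"ax":0,"ay":0,"az":0},{"x":0,"y":0,"z":-0.014,"ax":0,"ay":0,"az":0},{"x":0,"y":0,"z":0,"ax":0,"ay":0,"az":0},{"x":0,"y":0,"z":0,"ax":0,"ay":0,"az":0},{"x":0,"y":0,"z":0,"ax":0,"ay":0,"az":0}]'
python3 -m handwheel '[{"x":0,"y":0,"z":0,"ax":0,"ay":0,"az":0},{"x":0,"y":0,"z":0,"ax":0,"ay":0,"az":0},{"x":0,"y":0,"z":0,"ax":0,"ay":0,"az":0},{"x":0,"y":0,"z":0,"ax":0,"ay":0,"az":0},{"x":0,"y":0,"z":0.04,"ax":0,"ay":0,"az":0},{"x":0,"y":0,"z":0.08,"ax":0,"ay":0,"az":0},{"x":0,"y":0,"z":0.12,"ax":0,"ay":0,"az":0},{"x":0,"y":0,"z":0.16,"ax":0,"ay":0,"az":0}]' -0.2
python3 -m handwheel '[{"x":-0.1,"y":0.1,"z":0.1,"ax":0,"ay":0,"az":0},{"x":-0.1,"y":0.2,"z":0.1,"ax":0,"ay":0,"az":0},{"x":-0.1,"y":0.2,"z":0.1,"ax":0,"ay":0,"az":0},{"x":-0.1,"y":0.2,"z":0.1,"ax":0,"ay":0,"az":0},{"x":-0.1,"y":0.2,"z":0.1,"ax":0,"ay":0,"az":0},{"x":-0.1,"y":0.2,"z":0,"ax":0,"ay":0,"az":0},{"x":-0.1,"y":0.2,"z":0,"ax":0,"ay":0,"az":0},{"x":-0.1,"y":0.1,"z":0,"ax":0,"ay":0,"az":0}]'
python3 - <<'E'
from m import *
im=shot('side','s15');t=shot('top','t15')
a=cv2.resize(t[140:240,140:380],None,fx=3.3,fy=3.3,interpolation=2);b=cv2.resize(im[145:275,160:330],None,fx=2,fy=2,interpolation=2)
o=np.zeros((595,792,3),np.uint8);o[:330]=a;o[330:590,:340]=b[:260]
c=cv2.resize(im[165:215,210:290],None,fx=5.2,fy=5.2,interpolation=2);o[330:590,345:345+416]=c;cv2.imwrite('pics/f.png',o)
E
```

```text
clock: 34.5
position: [561.3, 51.9, 26.6]
ee_rot: [1.0, 0.008, 0.0, -0.0]
contact_force: [-0.1, -0.1, -0.4]
gripper_width: 11.7
grasp_force: 60.0
clock: 35.3
position: [560.3, 51.6, 106.8]
ee_rot: [1.0, 0.008, -0.001, 0.0]
contact_force: [0.1, -1.4, 0.8]
gripper_width: 34.3
grasp_force: 0.0
clock: 36.1
position: [400.3, 334.7, 207.5]
ee_rot: [1.0, 0.009, 0.001, -0.001]
contact_force: [-0.3, -0.9, -0.4]
gripper_width: 34.2
grasp_force: 0.0
```

View pics/f.png

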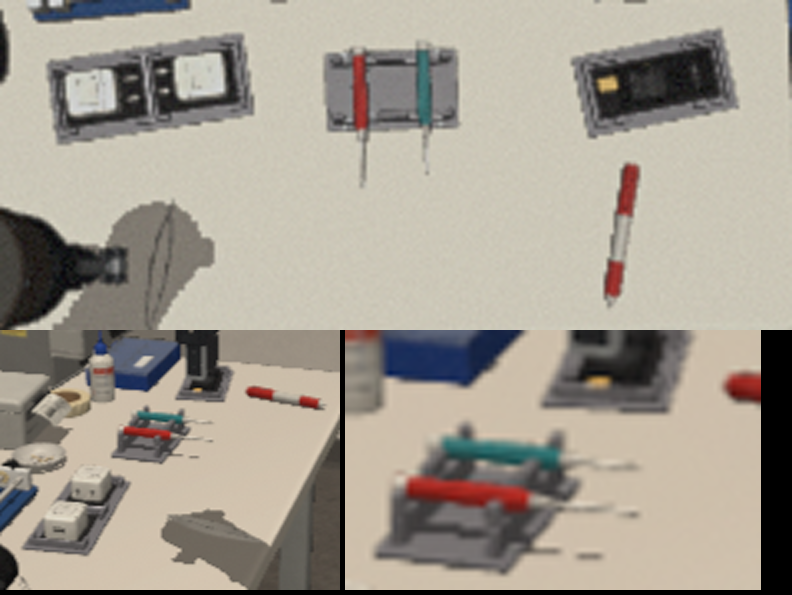

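The final view shows everything in place: battery in the pocket with its tail at px (324,165), a charger upright in each bay, and both drivers level on both combs. The marker and tweezers have not moved. Handing in.

```bash
python3 -c "
from bench import arm
print(arm.job_done())"
```

```text
the job is handed in; nothing more can be done
None
```

The job is handed in at about 36 s on the robot clock: the battery went into its tray first, then a charger into each bay and a screwdriver into each notch pair, and the last pictures show all five in place with the marker and tweezers where they were.

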